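# Drying peg for the amber beaker

## Robot

A 7-joint arm with a two-finger parallel gripper is mounted at the origin on the work surface. World frame = base frame: x ahead of the robot, y to its left, z up, the work surface at z = 0. Lengths are in m, angles in rad, forces in N, time in s.
With the tool pointing down it reaches from about 0.4 to 0.925 m from the base axis. Payload 5.6 kg.
Tool frame: the origin (TCP) lies on the mounting face of the last link; the fingertips stand 173 mm ahead of it and the grasp point (between the pads) lies 155 mm ahead of it; z points along the fingers, y is the direction in which the jaws open and shut (so a half turn about z gives the same grasp; the last joint's range is limited). The gripper opens to 85 mm and grips with 20 to 120 N. Pads are 22 mm wide; open, the fingers measure 114 mm over their backs; the gripper's body (76 mm by 85 mm) begins 54 mm behind the grasp point. The pads swing forward as they close: fully open they stand 13 mm farther back than shut.
Start: joints at [-1.325, 0.468, -0.012, 1.603, 0.006, 1.071, -0.056], TCP at [0.185, 0.623, 0.405] pointing down, gripper open.
Joint ranges: [-2.53, 2.53], [-0.31, 2.02], [-1.57, 1.55], [0.28, 2.44], [-1.29, 4.43], [0.15, 1.84], [-2.92, 2.92]. Speed limits (rad/s): [2.57, 2.57, 3.14, 3.14, 3.14, 3.14, 3.14].

## Interface

Orientations are given as a unit quaternion [x, y, z, w].
In Python, from station import * gives the robot as it stands.
- The arm moves only by the shell command python3 -m handwheel 'ROWS' [OPENING] [FORCE]. ROWS is JSON, a list of rows, each a list of 2 entries, a list of its own where there are three numbers: the shift along the tool's x, y, z as a fraction of full scale, then the turn, a rotation vector about the tool's x, y, z as a fraction of full scale. In form: [[[dx, dy, dz], [wx, wy, wz]], ...]. A call has exactly 10 rows; each row shifts and turns the commanded pose from where the row before left it, along the tool's axes as they then stand; what a row does not reach is not made up. Full scale, the value 1, is 30 cm for a shift and 0.15 rad for a turn. A row lasts 1/8 s, in which the tool goes at most 62.5 mm and 10.7 degrees, less where a joint would pass 70% of its speed; a pose out of reach is approached as far as the arm can. A call with a number of a shift or a turn outside -1 to 1 is refused whole. A call with a gripper value outside its range is refused whole. OPENING is the opening, from 0 (shut) to 1 (fully open), set as the call begins (- or left out, the last holds). The fingers move at their own pace and stop on an object; FORCE is the grip in N (left out, the last holds). Time passes only in rows, so rows that do not move let the fingers close, or fill a call up. It gives the time, the measured TCP pose, the force and the opening at its end, in the units of the state.
- sense(): the state, without advancing time (a new reading comes with each control period).
- snapshot(name): name is "side" or "top"; returns (picture, depth): 384x512x3 uint8, blue, green, red; 384x512 float32, m along the optical axis (not along the pixel's ray), 0 where there is no reading.
- camera_params(name): a dict with "intrinsics" (3x3 intrinsics, pixels), "dist" ([k1, k2, p1, p2, k3] as OpenCV has them; the pictures are not rectified), "R" (3x3) and "t" (3): a world point X has camera coordinates R X + t. Camera axes: x right, y down, z forward; pixel columns grow to the right and rows downward; lengths in m; the calibration is good to about 2 mm. A picture is of the moment at which its call begins. camera_params takes no time and is no camera call.
- job_done(): hands the job in, once; it reports no verdict.
Trained networks look in the newest picture that a camera, given by its name, has taken for a name from the list of things; names that differ only in an ending like _2 or _b are one class to them, and where a whole thing is asked for, a point or a joint stands for the part that bears it (a point fixed in the world has none). Each returns a list of dicts, best first, with "conf" (0 to 1); they miss things now and then, are a little off and sometimes report something else, mostly with a low value. They report only what shows in the picture. A call takes as long as a camera call. They do not tell look-alikes from the thing itself.
- silhouettes(camera, target): "region" (384x512 bool, what is visible of it) and "location" ([column, row] in pixels, amid what is visible of it).
- pinpoint(camera, target): "location" ([column, row] in pixels: a listed point, or the origin of a listed thing).
The state is a dict: "time_s": time; "joint_positions": joint angles; "joint_vel": joint speeds; "tau": joint torques, N m; "ee_pos": TCP position; "tool_rot": TCP orientation; "contact_force": force on the tool from outside, world axes, zero at the start; "ft_torque": the same for the moment, N m; "width": finger opening in m.
Only numpy, scipy, OpenCV 4.12 (cv2) and the standard library are available. Lean on these libraries where they do the work, as an engineer would, in place of code of your own. Each camera call takes 0.05 s, during which the arm holds its last target.

## Task

The rinsed amber beaker lies on its side in a sloping wire cradle. Pick it up, turn it mouth down and lower it, without dropping it, over the free drying peg until its rim rests flat on the peg's round base, then let go. Leave the two white beakers where they are.

Things in the scene. Friction and masses are not known exactly. Their poses are not given: they have to be found in the camera images.
- amber_beaker: Amber glass beaker, straight-sided, 50 mm outside, 44 mm inside diameter, 90 mm tall, about 80 g. Origin: centre of its closed bottom's outside; z along its axis to the open mouth (rim at z = 90 mm). Starts in one of two cradles, mouth 20 degrees below level, middle 78 mm above the bench. Grip across its diameter, 32 mm from the bottom, from above with the fingers leaning to the mouth.
- free_peg: The free drying peg, fixed: black upright peg 18 mm in diameter, domed tip 69 mm above the bench, on a flat blue round base 110 mm across, its top 12 mm above the bench. Origin: on the peg's axis at bench level; z up. The beaker goes over it mouth down with 13 mm of play all round; its closed bottom is then 102 mm above the bench.
- white_beaker: White beaker, same size and axes as the amber one, in the other cradle; leave it alone. Both cradles: two 8 mm steel rods 28 mm apart under the beaker, turned up 12 mm as stops before the lower rim, on a white plate 120 x 70 x 8 mm, long side along the beaker; nothing stands beside the beaker.
- dried_beaker: White beaker, same size, already upside down on a second peg of the same kind; leave it alone. Origin: centre of its closed bottom (now on top, 102 mm above the bench); z towards its mouth, here down.
Not all that is in view belongs to the job. Leave any purple or turquoise look-alike of the amber_beaker alone.

How it is judged:
By the outcome, as a careful person would: the job done as asked, in the order asked, and still so for the second after the job is handed in, with the robot touching nothing.
It also fails if it takes over 38 s, if anything falls off the work surface, if the arm or the gripper's body presses on something with over 40 N, if the wrist force passes 120 N, or if a joint passes its speed limit or range.

## Working session

There is one attempt and no reset: what is moved stays moved. The work goes in short steps, Python scripts to look and compute and a shell command to move; the robot and the scene stay as the last step left them, time stands still between calls to the robot, and variables do not carry over. Pictures are saved under pics/ and viewed, and the job is handed in when it is done.

```bash
ls; mkdir -p pics
python3 - <<'E'
from station import *
import cv2,numpy as np
for n in ("side","top"):
    p,d=snapshot(n); cv2.imwrite(f"pics/{n}0.png",p); np.save(f"{n}0.npy",d)
    c=camera_params(n); print(n,c)
    for t in ("amber_beaker","free_peg","white_beaker","dried_beaker"):
        for r in silhouettes(n,t)[:3]: print(n,t,round(r["conf"],2),r["location"],r["region"].sum())
s=sense(); print(s)
E
```

```text
pics
side {'intrinsics': array([[480.71661306,   0.        , 260.36783723],
       [  0.        , 480.71661306, 184.49539557],
       [  0.        ,   0.        ,   1.        ]]), 'dist': array([-0.14573012,  0.        ,  0.        ,  0.        ,  0.        ]), 'R': array([[ 0.96989276, -0.24302134, -0.01576886],
       [-0.14101091, -0.50762008, -0.8499634 ],
       [ 0.19855465,  0.82659693, -0.5266057 ]]), 't': array([-0.45283627,  0.16226426,  1.05194569])}
side amber_beaker 0.91 [183.5, 162.6] 533
side amber_beaker 0.65 [240.1, 144.9] 579
side amber_beaker 0.58 [224.5, 133.9] 200
side free_peg 0.56 [305.7, 319.5] 2144
side white_beaker 0.96 [312.8, 164.1] 528
side white_beaker 0.2 [303.6, 319.3] 2263
top {'intrinsics': array([[389.94172809,   0.        , 260.39784371],
       [  0.        , 389.94172809, 193.00134806],
       [  0.        ,   0.        ,   1.        ]]), 'dist': array([0.00026328, 0.        , 0.        , 0.        , 0.        ]), 'R': array([[ 0.00294144, -0.99999485, -0.00128496],
       [-0.98170676, -0.00264301, -0.19038082],
       [ 0.19037644,  0.00182145,
[... 271 characters left out ...]
ime_s': 0.5, 'joint_positions': array([-1.32500749,  0.46752868, -0.0116232 ,  1.60275652,  0.00600282,
        1.07142406, -0.05632339]), 'joint_vel': array([-0.0003471 , -0.00034853,  0.00120003, -0.00213445,  0.00071602,
        0.00076881, -0.00059314]), 'tau': array([-1.23270991e-03, -5.31766212e+01,  2.15837709e-02, -2.51407242e+01,
        1.16130273e-02,  2.02140269e-03, -1.83201951e-05]), 'ee_pos': array([0.18513282, 0.62305644, 0.40464831]), 'tool_rot': array([ 1.43928993e-01,  9.89588017e-01, -4.21860594e-05,  1.19669932e-05]), 'contact_force': array([-0.70062313,  0.07582133,  0.1229675 ]), 'ft_torque': array([-0.03531842,  0.00882687, -0.03024308]), 'width': 0.08524766891214612}
```

View pics/side0.png

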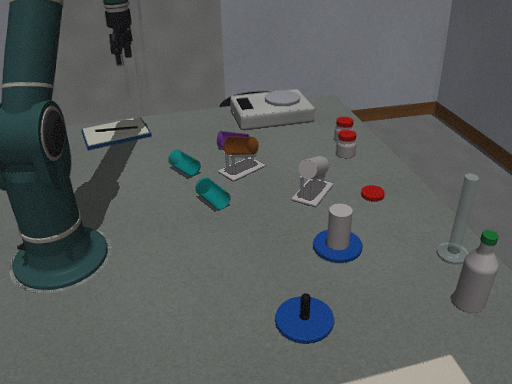

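View pics/top0.png

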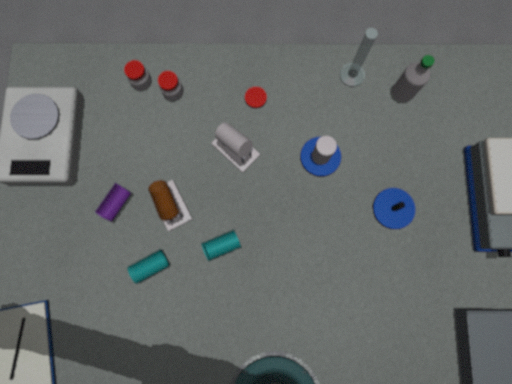

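The top view shows brown-amber at (165,200) in a cradle, purple at (114,203), turquoise at (149,266) and (222,245). Only (165,200) is amber and lies in a cradle; in the side view it is at (240,145). I'll confirm this in a crop and measure it.

```bash
cat > h.py <<'E'
import numpy as np,cv2
from station import camera_params
def cloud(n,d,mask=None):
    c=camera_params(n);K=c["intrinsics"]
    v,u=np.nonzero((d>0)&(mask if mask is not None else True))
    q=cv2.undistortPoints(np.stack([u,v],1).astype(np.float64)[:,None],K,c["dist"])[:,0]
    z=d[v,u][:,None]
    return (np.hstack([q,np.ones_like(z)])*z-c["t"])@c["R"], u,v
def proj(n,X):
    c=camera_params(n)
    return cv2.projectPoints(np.atleast_2d(X).astype(float),cv2.Rodrigues(c["R"])[0],c["t"],c["intrinsics"],c["dist"])[0][:,0]
def atz(n,uv,z):
    c=camera_params(n)
    q=cv2.undistortPoints(np.array(uv,float).reshape(-1,1,2),c["intrinsics"],c["dist"])[:,0]
    r=np.hstack([q,np.ones((len(q),1))])@c["R"]; o=-c["R"].T@c["t"]
    return o+r*((z-o[2])/r[:,2])[:,None]
E
python3 - <<'E'
from h import *
a=cv2.imread("pics/side0.png");b=cv2.imread("pics/top0.png")
cv2.imwrite("pics/crop1.png",np.hstack([cv2.resize(a[115:190,195:285],(400,333),interpolation=2),cv2.resize(b[160:235,130:220],(400,333),interpolation=2)]))
for n,im in (("side",a),("top",b)):
    d=np.load(n+"0.npy"); h=cv2.cvtColor(im,cv2.COLOR_BGR2HSV)
    m=(h[...,0]>3)&(h[...,0]<18)&(h[...,1]>150)&(h[...,2]>50)
    box=np.zeros_like(m)
    if n=="side": box[125:165,210:270]=1
    else: box[170:230,140:190]=1
    m&=box
    P,u,v=cloud(n,d,m); 
    k=P[:,2]>.03; P=P[k]
    print(n,len(P),P.min(0),P.max(0),np.median(P,0))
    np.save("amb_"+n,P)
    w,V=np.linalg.eigh(np.cov(P.T)); print(w,V[:,2])
    # blue bases
    m=(h[...,0]>100)&(h[...,0]<125)&(h[...,1]>170)&(h[...,2]>60)
    cc=cv2.connectedComponentsWithStats(m.astype(np.uint8))
    for i in range(1,cc[0]):
        if cc[2][i,4]>300:
            ys,xs=np.nonzero(cc[1]==i); e=cv2.fitEllipse(cv2.convexHull(np.stack([xs,ys],1)))
            print(n,"blue",cc[2][i],e, atz(n,[e[0]],.012))
E
```

```text
side 484 [0.4298783  0.22642551 0.04552938] [0.52798301 0.29202192 0.1158839 ] [0.47448553 0.25263373 0.08722329]
[8.54492209e-05 1.62732711e-04 8.58543126e-04] [-0.92264559 -0.31374064  0.2242586 ]
side blue [314 230  48  33 821] ((337.281005859375, 245.2733154296875), (33.049774169921875, 48.72758483886719), 96.25139617919922) [[ 0.6087117  -0.13408238  0.012     ]]
side blue [ 276  297   58   46 1919] ((304.1451110839844, 319.40667724609375), (46.567588806152344, 57.99687957763672), 94.98086547851562) [[ 0.46991548 -0.32053958  0.012     ]]
top 635 [0.43223166 0.23430785 0.07572636] [0.52525381 0.30484571 0.11631471] [0.47418073 0.26637451 0.09818334]
[5.50331940e-05 1.31015224e-04 7.84741979e-04] [-0.8732938  -0.4442282   0.20004813]
top blue [301 138  39  38 617] ((320.1943664550781, 156.13836669921875), (37.244117736816406, 38.756656646728516), 104.62385559082031) [[ 0.60994351 -0.12367591  0.012     ]]
top blue [466 147  18 104 357] ((474.7794189453125, 206.4656982421875), (8.148880004882812, 124.1066665649414), 173.03245544433594) [[ 0.47534744 -0.52144118  0.012     ]]
top blue [ 374  189   40   39 1175] ((393.57647705078125, 208.1568603515625), (38.46099090576172, 40.86000061035156), 118.265380859375) [[ 0.4703266  -0.31041277  0.012     ]]
```

View pics/crop1.png

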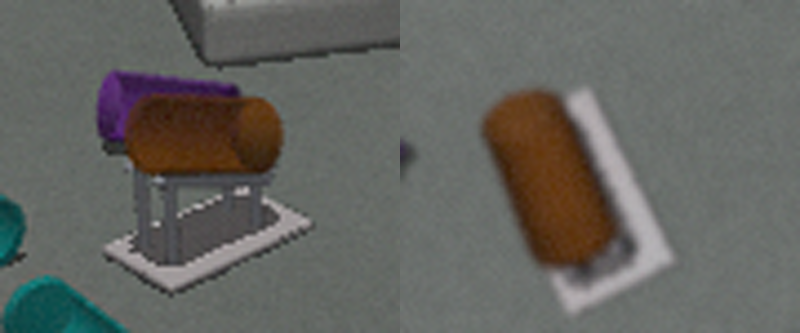

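The crop confirms (165,200): amber, in a cradle, mouth apparently toward its lower end (top view, lower right). The cameras disagree by about 10 mm in y on the peg, so I'll check both against depth and the robot's own pose.

Run:
```python
from h import *
for n in ("side","top"):
    d=np.load(n+"0.npy"); P,u,v=cloud(n,d); im=cv2.imread(f"pics/{n}0.png")
    # bench plane near region
    k=(abs(P[:,2])<.03)&(P[:,0]>.25)&(P[:,0]<.8)&(abs(P[:,1])<.4)
    A=np.c_[P[k][:,:2],np.ones(k.sum())]
    for _ in range(5):
        s=np.linalg.lstsq(A,P[k][:,2],rcond=None)[0]; r=abs(A@s-P[k][:,2]); kk=np.nonzero(k)[0][r<.006]; k=np.zeros_like(k);k[kk]=1;A=np.c_[P[k][:,:2],np.ones(k.sum())]
    print(n,"plane",s, k.sum())
    hsv=cv2.cvtColor(im,cv2.COLOR_BGR2HSV)[v,u]
    b=(hsv[:,0]>100)&(hsv[:,0]<125)&(hsv[:,1]>170)
    for c in ((.47,-.315),(.61,-.13)):
        q=P[b&(np.hypot(P[:,0]-c[0],P[:,1]-c[1])<.08)]; print(" base",np.round([q.min(0),q.max(0),np.median(q,0)],4).tolist(), ((np.percentile(q,1,0)+np.percentile(q,99,0))/2).round(4))
    q=P[(np.hypot(P[:,0]-.47,P[:,1]+.315)<.04)&(P[:,2]>.03)]; print(" peg",len(q),np.median(q,0),q[:,2].max())
    q=P[(np.hypot(P[:,0]-.61,P[:,1]+.13)<.05)&(P[:,2]>.095)]; print(" dried top",len(q),np.median(q,0))
    q=P[(np.hypot(P[:,0],P[:,1])<.2)&(P[:,2]>.02)]; print(" robot",len(q),q[:,:].min(0),q.max(0),np.percentile(q,2,axis=0),np.percentile(q,98,axis=0))
    cen=np.array([.185,.623,.405]); print(" tip px",proj(n,cen-[0,0,.173]), "tcp",proj(n,cen))
    q=P[(np.linalg.norm(P-(cen-[0,0,.1]),axis=1)<.12)]; print(" grip",len(q), q.min(0) if len(q) else 0,q.max(0) if len(q) else 0)
a=cv2.imread("pics/side0.png"); p=proj("side",[.185,.623,.232])[0]
for z in (.232,.3,.405): 
    q=proj("side",[.185,.623,z])[0]; cv2.circle(a,tuple(int(round(t)) for t in q),1,(0,0,255),-1)
cv2.imwrite("pics/c2.png",cv2.resize(a[0:90,70:190],(720,540),interpolation=2))
```

```text
side plane [ 0.00066724  0.00097124 -0.0005414 ] 43870
 base [[0.4183, -0.3688, 0.0003], [0.525, -0.2594, 0.0611], [0.4659, -0.3247, 0.0113]] [ 0.4714 -0.3159  0.0092]
 base [[0.5576, -0.1816, -0.0007], [0.665, -0.0757, 0.0157], [0.5972, -0.1488, 0.0112]] [ 0.6109 -0.1299  0.0086]
 peg 177 [ 0.46925531 -0.31921677  0.05291782] 0.07153016734971868
 dried top 286 [ 0.61040089 -0.12983818  0.10111264]
 robot 16386 [-0.08476271 -0.07767854  0.02000051] [0.10882789 0.11278347 0.54684028] [-0.04890617 -0.0714466   0.02981128] [0.0894523  0.06586852 0.53238676]
 tip px [[124.34543776  64.72875987]] tcp [[116.4628276    9.51612304]]
 grip 1160 [0.14764948 0.54079978 0.24293317] [0.22406237 0.68677704 0.41938243]
top plane [ 0.0012152   0.00032399 -0.00119806] 53670
 base [[0.4213, -0.3625, 0.0057], [0.5218, -0.2583, 0.0658], [0.4682, -0.3079, 0.0113]] [ 0.4712 -0.3109  0.0313]
 base [[0.5586, -0.1743, 0.0058], [0.6605, -0.0722, 0.0165], [0.5933, -0.1086, 0.0114]] [ 0.6078 -0.1242  0.0112]
 peg 75 [ 0.46858476 -0.30817452  0.061229  ] 0.07097724223345411
 dried top 327 [ 0.60940981 -0.12472263  0.10111364]
 robot 356 [ 0.04941708 -0.05274613  0.0200809 ] [0.07634743 0.05389587 0.08107693] [ 0.05206839 -0.0454781   0.02084852] [0.07172596 0.04676055 0.07723169]
 tip px [[-48.51290685 337.30763042]] tcp [[-140.16850303  357.65828999]]
 grip 0 0 0
```

View pics/c2.png

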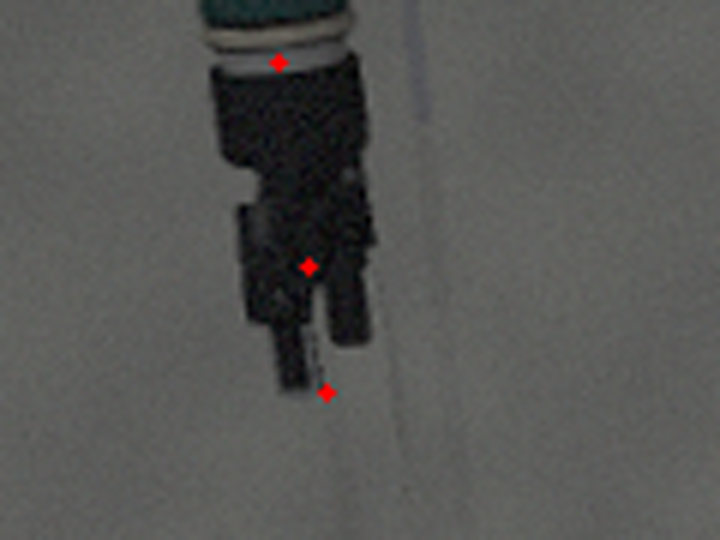

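```bash
cat > fit.py <<'E'
from h import *
from scipy.optimize import least_squares
def sdf(P,c,yaw,til):
    a=np.array([np.cos(yaw)*np.cos(til),np.sin(yaw)*np.cos(til),-np.sin(til)])
    q=P-c; s=q@a; r=np.linalg.norm(q-s[:,None]*a,axis=1)
    dr=r-.025; ds=abs(s)-.045
    return np.where((dr<0)&(ds<0),np.maximum(dr,ds),np.hypot(np.maximum(dr,0),np.maximum(ds,0)))
if __name__=="__main__":
    A=np.load("amb_side.npy");B=np.load("amb_top.npy")
    for nm,D in (("side",A),("top",B)):
        for y0 in (.4,):
            f=lambda p:sdf(D,p[:3],p[3],p[4])
            r=least_squares(f,[.478,.262,.078,y0,.3],loss="soft_l1",f_scale=.002)
            print(nm,r.x.round(4),np.degrees(r.x[3:]).round(1),r.cost)
    # joint with per-camera offset
    f=lambda p:np.r_[sdf(A-np.r_[p[4:6],0],np.r_[p[:3]],p[3],np.radians(20)),sdf(B+np.r_[p[4:6],0],p[:3],p[3],np.radians(20))]
    r=least_squares(f,[.478,.262,.078,.4,0,0],loss="soft_l1",f_scale=.002); print("joint",r.x.round(4),np.degrees(r.x[3]),r.cost)
    r2=r.x
    c=r2[:3];y=r2[3];t=np.radians(20);a=np.array([np.cos(y)*np.cos(t),np.sin(y)*np.cos(t),-np.sin(t)])
    ex=np.cross(a,[0,0,1]);ex/=np.linalg.norm(ex);ey=np.cross(a,ex)
    out=[]
    for n,box in (("side",(195,285,115,190)),("top",(130,220,160,235))):
        im=cv2.imread(f"pics/{n}0.png")[box[2]:box[3],box[0]:box[1]]; im=cv2.resize(im,(400,333),interpolation=2)
        for s,col in ((.045,(0,255,0)),(-.045,(255,0,0))):
            th=np.linspace(0,2*np.pi,60)[:,None]
            q=proj(n,c+a*s+.025*(np.cos(th)*ex+np.sin(th)*ey))
            q=((q+.5-[box[0],box[2]])*400/90).astype(int); cv2.polylines(im,[q],True,col,1)
        out.append(im)
    cv2.imwrite("pics/fit1.png",np.hstack(out))
    print("cam",[-camera_params(n)["R"].T@camera_params(n)["t"] for n in("side","top")])
E
python3 fit.py
```

```text
side [0.48   0.2724 0.0775 0.5027 0.3545] [28.8 20.3] 0.0005019680200023631
top [0.478  0.2721 0.0766 0.4985 0.3562] [28.6 20.4] 0.0003635890909632992
joint [4.790e-01 2.722e-01 7.690e-02 5.008e-01 1.100e-03 1.000e-04] 28.693404890998607 0.0008920946060526507
cam [array([ 0.25321495, -0.89721536,  0.68473857]), array([0.31524687, 0.03349933, 1.0135119 ])]
```

View pics/fit1.png

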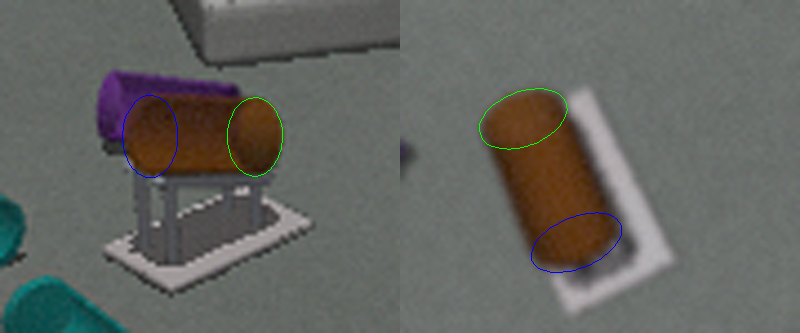

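Run:
```python
from h import *
from fit import sdf
c=np.array([.479,.2722,.0769]);y=.5008;t=np.radians(20);a=np.array([np.cos(y)*np.cos(t),np.sin(y)*np.cos(t),-np.sin(t)])
for n in("side","top"):
    P=np.load(f"amb_{n}.npy");q=P-c;s=q@a;r=np.linalg.norm(q-s[:,None]*a,axis=1)
    for lo in np.arange(-.05,.05,.01):
        k=(s>=lo)&(s<lo+.01); print(n,round(lo,2),k.sum(),(np.percentile(r[k],[5,50,95])*1e3).round(1) if k.sum() else "")
im=cv2.imread("pics/side0.png")[125:165,210:270].astype(float); im=np.clip(im*1.8,0,255).astype(np.uint8)
cv2.imwrite("pics/c3.png",cv2.resize(im,(780,520),interpolation=cv2.INTER_NEAREST))
```

```text
side -0.05 162 [ 5.9 17.4 25.8]
side -0.04 38 [23.7 25.4 28.1]
side -0.03 39 [22.9 25.  26.8]
side -0.02 40 [23.1 25.9 28.4]
side -0.01 44 [22.2 24.9 27.6]
side 0.0 33 [22.9 25.8 28.8]
side 0.01 40 [23.4 25.3 28.5]
side 0.02 43 [23.1 25.4 28.7]
side 0.03 37 [22.8 25.5 28. ]
side 0.04 8 [23.5 24.5 26.1]
top -0.05 169 [ 5.8 17.  26. ]
top -0.04 60 [23.5 24.9 26.3]
top -0.03 60 [22.7 24.2 26.6]
top -0.02 64 [21.9 24.3 26.4]
top -0.01 59 [23.  24.6 26.5]
top 0.0 56 [22.3 24.3 26.3]
top 0.01 60 [22.5 24.6 26.2]
top 0.02 51 [21.5 24.3 26.4]
top 0.03 51 [22.4 24.5 26.1]
top 0.04 5 [21.1 23.  24.7]
```

View pics/c3.png

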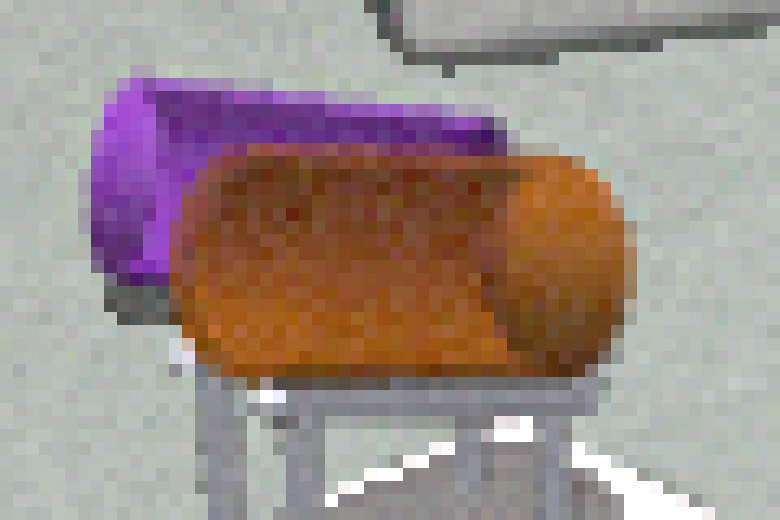

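```bash
cat > plan.py <<'E'
import numpy as np, json
from scipy.spatial.transform import Rotation as R
from scipy.optimize import least_squares
from station import sense
def step(p,r,row,n):
    path=[p]
    for _ in range(n):
        p=p+r.apply(np.array(row[:3])*.3); r=r*R.from_rotvec(np.array(row[3:])*.15); path.append(p)
    return p,r,np.array(path)
def solve(p0,r0,p1,r1,n,lim=.2):
    w=(r0.inv()*r1).as_rotvec()/n/.15
    f=lambda x:np.r_[(lambda a:np.r_[a[0]-p1,.2*(a[1].inv()*r1).as_rotvec()])(step(p0,r0,x,n))]
    x=least_squares(f,np.r_[r0.inv().apply(p1-p0)/n/.3,w]).x
    x=x.round(3); a=step(p0,r0,x,n)
    print("n",n,"row",json.dumps([list(x[:3]),list(x[3:])]),"resid mm",((a[0]-p1)*1e3).round(1),"deg",np.degrees((a[1].inv()*r1).magnitude()).round(2))
    print(" path",a[2][::max(1,n//5)].round(3).tolist()); return x
def mk(z,x):
    z=z/np.linalg.norm(z); x=x-z*(x@z); x/=np.linalg.norm(x); return R.from_matrix(np.c_[x,np.cross(z,x),z])
def cur():
    s=sense(); return s["ee_pos"],R.from_quat(s["tool_rot"]),s
up=np.array([0,0,1.])
c=np.array([.479,.2722,.0775]);Y=.5008;T=np.radians(20);h=np.array([np.cos(Y),np.sin(Y),0])
a=np.cos(T)*h-np.sin(T)*up
G=c-.013*a
def grasp(phi):
    z=np.sin(phi)*h-np.cos(phi)*up; return G-.153*z, mk(z,h)
E
python3 - <<'E'
from plan import *
p,r,s=cur(); print(s["time_s"])
pg,rg=grasp(np.radians(30)); print(pg)
pp=pg-.13*rg.apply([0,0,1]); print(pp)
for n in(18,20): solve(p,r,pp,rg,n)
E
```

```text
0.5
[0.40117843 0.22960501 0.21444815]
[0.34416051 0.19839673 0.32703145]
n 18 row [[-0.106, 0.016, -0.01], [-0.227, 0.095, 0.847]] resid mm [0.2 1.6 1.4] deg 0.08
 path [[0.185, 0.623, 0.405], [0.278, 0.598, 0.412], [0.354, 0.539, 0.414], [0.403, 0.456, 0.408], [0.418, 0.362, 0.391], [0.397, 0.272, 0.364], [0.344, 0.2, 0.328]]
n 20 row [[-0.096, 0.015, -0.009], [-0.204, 0.085, 0.762]] resid mm [ 1.1 -1.6  0.5] deg 0.03
 path [[0.185, 0.623, 0.405], [0.295, 0.588, 0.413], [0.379, 0.507, 0.413], [0.418, 0.399, 0.399], [0.405, 0.287, 0.37], [0.345, 0.197, 0.328]]
```

Run:
```python
from plan import *
p,r,s=cur()
pg,rg=grasp(np.radians(30))
solve(p,r,pg+[0,0,.11],rg,20)
```

```text
n 20 row [[-0.092, 0.028, -0.006], [-0.204, 0.085, 0.762]] resid mm [ 2.4 -1.2  0.6] deg 0.03
 path [[0.185, 0.623, 0.405], [0.298, 0.604, 0.411], [0.391, 0.537, 0.409], [0.444, 0.436, 0.395], [0.448, 0.325, 0.367], [0.404, 0.228, 0.325]]
```

```bash
python3 -m handwheel '[[[-0.092,0.028,-0.006],[-0.204,0.085,0.762]],[[-0.092,0.028,-0.006],[-0.204,0.085,0.762]],[[-0.092,0.028,-0.006],[-0.204,0.085,0.762]],[[-0.092,0.028,-0.006],[-0.204,0.085,0.762]],[[-0.092,0.028,-0.006],[-0.204,0.085,0.762]],[[-0.092,0.028,-0.006],[-0.204,0.085,0.762]],[[-0.092,0.028,-0.006],[-0.204,0.085,0.762]],[[-0.092,0.028,-0.006],[-0.204,0.085,0.762]],[[-0.092,0.028,-0.006],[-0.204,0.085,0.762]],[[-0.092,0.028,-0.006],[-0.204,0.085,0.762]]]' 1 40
python3 - <<'E'
from plan import *
p,r,s=cur(); print(s["joint_positions"].round(3),r.as_quat())
pg,rg=grasp(np.radians(30))
solve(p,r,pg+[0,0,.11],rg,10)
E
```

```text
time_s: 1.75
ee_pos: [0.4241, 0.4885, 0.4041]
tool_rot: [0.653, 0.741, 0.152, -0.039]
contact_force: [-0.4, 0.3, -0.7]
width: 0.0851
[-1.087  0.4    0.25   1.739 -0.254  0.72  -0.579] [ 0.65339737  0.74060434  0.15190684 -0.03874789]
n 10 row [[-0.092, 0.027, -0.006], [-0.203, 0.085, 0.759]] resid mm [ 0.  -0.8  0.1] deg 0.04
 path [[0.424, 0.488, 0.404], [0.444, 0.435, 0.395], [0.452, 0.38, 0.383], [0.447, 0.325, 0.367], [0.43, 0.273, 0.347], [0.401, 0.229, 0.325]]
```

```bash
python3 -m handwheel '[[[-0.092,0.027,-0.006],[-0.203,0.085,0.76]],[[-0.092,0.027,-0.006],[-0.203,0.085,0.76]],[[-0.092,0.027,-0.006],[-0.203,0.085,0.76]],[[-0.092,0.027,-0.006],[-0.203,0.085,0.76]],[[-0.092,0.027,-0.006],[-0.203,0.085,0.76]],[[-0.092,0.027,-0.006],[-0.203,0.085,0.76]],[[-0.092,0.027,-0.006],[-0.203,0.085,0.76]],[[-0.092,0.027,-0.006],[-0.203,0.085,0.76]],[[-0.092,0.027,-0.006],[-0.203,0.085,0.76]],[[-0.092,0.027,-0.006],[-0.203,0.085,0.76]]]' 1 40
python3 - <<'E'
from plan import *
p,r,s=cur(); print(s["joint_positions"].round(3),r.as_quat())
pg,rg=grasp(np.radians(30))
print((p-pg-[0,0,.11]).round(4),np.degrees((r.inv()*rg).as_rotvec()))
solve(p,r,pg,rg,8)
E
```

```text
time_s: 3.0
ee_pos: [0.4011, 0.2286, 0.3248]
tool_rot: [0.936, 0.239, 0.251, -0.065]
contact_force: [-0.2, -0.3, -0.1]
width: 0.0855
[-1.122  0.198  0.574  2.315 -0.451  0.151 -1.228] [ 0.93591031  0.23868854  0.25083261 -0.06467364]
[-0.0001 -0.001   0.0003] [-0.0358677  -0.02569857 -0.08861775]
n 8 row [[-0.023, -0.0, 0.04], [-0.001, -0.0, -0.001]] resid mm [ 0.1 -0.9 -0.4] deg 0.05
 path [[0.401, 0.229, 0.325], [0.401, 0.229, 0.311], [0.401, 0.229, 0.297], [0.401, 0.229, 0.283], [0.401, 0.229, 0.269], [0.401, 0.229, 0.256], [0.401, 0.229, 0.242], [0.401, 0.229, 0.228], [0.401, 0.229, 0.214]]
```

```bash
cat > kin.py <<'E'
import numpy as np, itertools
from scipy.spatial.transform import Rotation as R
from scipy.optimize import least_squares
D=[([-1.32500749,0.46752868,-0.0116232,1.60275652,0.00600282,1.07142406,-0.05632339],[.18513282,.62305644,.40464831],[1.43928993e-01,9.89588017e-01,-4.2e-05,1.2e-05]),
([-1.087,.4,.25,1.739,-.254,.72,-.579],[.4241,.4885,.4041],[.65339737,.74060434,.15190684,-.03874789]),
([-1.122,.198,.574,2.315,-.451,.151,-1.228],[.4011,.2286,.3248],[.93591031,.23868854,.25083261,-.06467364])]
def fk(q,sg,par):
    o1,o7,h,L1,L2,L3,e2,e4,d1,d2=par
    s=sg
    r=R.from_euler('z',s[0]*q[0]+o1); p=np.array([0,0,h])+r.apply([d1,0,0])
    r=r*R.from_euler('y',q[1]); r=r*R.from_euler('z',s[1]*q[2]); p=p+r.apply([e2,0,L1])
    r=r*R.from_euler('y',s[4]*q[3]); p=p+r.apply([-e2+e4,0,0]); r=r*R.from_euler('z',s[2]*q[4]); p=p+r.apply([0,0,L2])
    r=r*R.from_euler('y',q[5]); p=p+r.apply([d2,0,0]); r=r*R.from_euler('z',s[3]*q[6]+o7); return p+r.apply([0,0,L3]),r
def res(par,sg,rot=True):
    o=[]
    for q,p,t in D:
        pp,rr=fk(q,sg,par); o+=list((pp-p)); o+=list(.2*(rr.inv()*R.from_quat(t)).as_rotvec())
    return np.array(o)
if __name__=="__main__":
    best=[]
    for sg in itertools.product((1,-1),(1,-1),(1,-1),(1,-1),(1,)):
        for o1,o7 in itertools.product((0,1.57,3.14,-1.57,2.6),(0,1.57,3.14,-1.57)):
            f=lambda x:np.r_[res(np.r_[x[:6],0,0,0,0],sg)]
            r=least_squares(f,[o1,o7,.33,.4,.4,.15],max_nfev=60); best.append((r.cost,sg,r.x))
    best.sort(key=lambda t:t[0])
    for b in best[:6]: print(b[0],b[1],b[2].round(3))
E
python3 kin.py; python3 -c "
from station import *;s=sense();print(repr(s['joint_positions']),repr(s['ee_pos']))"
```

```text
2.5512831286568663e-05 (-1, -1, -1, -1, 1) [-0.051  1.523  0.354  0.501  0.481  0.165]
2.5512831286568724e-05 (-1, -1, -1, -1, 1) [-0.051  1.523  0.354  0.501  0.481  0.165]
2.5512831286568748e-05 (-1, -1, -1, -1, 1) [-0.051 -4.76   0.354  0.501  0.481  0.165]
2.5512831286569134e-05 (-1, -1, -1, -1, 1) [-0.051  1.523  0.354  0.501  0.481  0.165]
2.5512831286569256e-05 (-1, -1, -1, -1, 1) [-0.051  1.523  0.354  0.501  0.481  0.165]
2.5512831286569293e-05 (-1, -1, -1, -1, 1) [-0.051  1.523  0.354  0.501  0.481  0.165]
array([-1.12157504,  0.19774589,  0.5741311 ,  2.31467146, -0.45058764,
        0.15065354, -1.22781146]) array([0.40112772, 0.22857718, 0.32478687])
```

```bash
cat > ik.py <<'E'
from kin import *
from plan import grasp,mk,up,G
SG=(-1,-1,-1,-1,1)
PAR=least_squares(lambda x:res(np.r_[x[:6],0,0,x[6],0],SG),[-.05,1.52,.354,.5,.48,.165,0]).x; PAR=np.r_[PAR[:6],0,0,PAR[6],0]
lo=np.array([-2.53,-.31,-1.57,.28,-1.29,.15,-2.92]);hi=np.array([2.53,2.02,1.55,2.44,4.43,1.84,2.92])
def ik(p,r,q0,tries=6,seed=0):
    rng=np.random.default_rng(seed);best=None
    mid=(lo+hi)/2
    for k in range(tries):
        x0=np.clip(np.array(q0)+(rng.normal(0,.4,7) if k else 0),lo+.01,hi-.01)
        def f(q):
            pp,rr=fk(q,SG,PAR); m=np.minimum(q-lo,hi-q)
            return np.r_[(pp-p)*50,(rr.inv()*r).as_rotvec()*10,.1*np.maximum(0,.3-m),.003*(q-q0)]
        s=least_squares(f,x0,bounds=(lo,hi),max_nfev=60); pp,rr=fk(s.x,SG,PAR)
        e=np.linalg.norm(pp-p)*1e3+np.degrees((rr.inv()*r).magnitude()); m=np.minimum(s.x-lo,hi-s.x).min()
        if e<2 and (best is None or m>best[1]): best=(s.x,m,e)
    return best
E
cat > t.py <<'E'
from ik import *
print("par",PAR.round(4),np.linalg.norm(res(PAR,SG)))
q0=np.array(D[2][0])
peg=np.array([.4705,-.3135,0]);az=np.arctan2(peg[1],peg[0])
for ph in (0,10,20,30,40):
    p,r=grasp(np.radians(ph))
    o=[]
    for z in(0,.15):
        b=ik(p+[0,0,z],r,q0); o.append(None if b is None else (round(b[1],2),b[0].round(2).tolist()))
    print("GRASP",ph,o)
    lam=np.radians(20+ph)
    for hd in (0,-45,45,90,-90,180):
        o=[]
        hz=np.array([np.cos(az+np.radians(hd)),np.sin(az+np.radians(hd)),0])
        z=np.cos(lam)*hz-np.sin(lam)*up; x=-hz*np.sin(lam)-up*np.cos(lam)
        rr=mk(z,x)
        for dz in (0,.09):
            b=ik(peg+[0,0,.07+dz]-.153*z,rr,[.6,.4,0,2,0,.7,1.3]); o.append(None if b is None else (round(b[1],2),b[0].round(2).tolist()))
        print("  PLACE",hd,o)
E
python3 t.py
```

```text
par [-0.0504  1.5235  0.3492  0.5095  0.4821  0.1683  0.      0.     -0.0045
  0.    ] 0.006936479288619203
GRASP 0 [(np.float64(0.46), [-0.73, 0.53, 0.2, 1.98, -0.17, 0.65, -1.49]), (np.float64(0.55), [-0.79, 0.31, 0.27, 1.89, -0.1, 0.95, -1.55])]
  PLACE 0 [None, None]
  PLACE -45 [(np.float64(0.24), [-0.04, 0.91, 0.03, 2.2, 1.79, 1.19, -1.59]), (np.float64(0.18), [-0.0, 0.69, -0.01, 2.26, 1.74, 1.19, -1.41])]
  PLACE 45 [(np.float64(0.18), [2.2, 1.84, -1.27, 2.21, 1.4, 0.33, 2.13]), (np.float64(0.14), [2.18, 1.71, -1.43, 2.27, 1.36, 0.37, 1.96])]
  PLACE 90 [None, (np.float64(0.0), [1.87, 1.75, -1.57, 1.72, 0.57, 1.22, 2.92])]
  PLACE -90 [(np.float64(0.71), [-0.44, 1.18, 0.68, 1.67, 0.45, 1.13, -0.85]), (np.float64(0.65), [-0.47, 1.03, 0.73, 1.71, 0.5, 1.19, -0.77])]
  PLACE 180 [None, None]
GRASP 10 [(np.float64(0.3), [-0.98, 0.51, 0.49, 2.11, -0.55, 0.45, -1.16]), (np.float64(0.42), [-0.88, 0.23, 0.35, 2.02, -0.12, 0.73, -1.53])]
  PLACE 0 [None, None]
  PLACE -45 [(np.float64(0.21), [0.05, 0.79, -0.0, 2.23, 1.79, 1.01, -1.47]), (np.float64(0.18), [0.08, 0.57, -0.04, 2.26, 1.68
[... 2444 characters left out ...]
 -45 [(np.float64(0.29), [0.25, 0.55, 0.04, 2.15, 1.24, 0.45, -0.66]), (np.float64(0.3), [0.28, 0.37, 0.01, 2.14, 0.94, 0.56, -0.3])]
  PLACE 45 [(np.float64(0.26), [1.69, 0.98, -1.15, 2.16, 1.19, 0.41, 1.57]), (np.float64(0.3), [1.75, 0.76, -1.23, 2.14, 0.67, 0.45, 1.95])]
  PLACE 90 [(np.float64(0.25), [1.68, 1.27, -1.32, 1.87, 0.84, 0.98, 2.67]), (np.float64(0.19), [1.7, 1.11, -1.38, 1.85, 0.65, 1.03, 2.72])]
  PLACE -90 [(np.float64(0.58), [0.1, 0.69, 0.2, 1.86, 0.53, 0.82, -0.72]), (np.float64(0.59), [0.14, 0.54, 0.16, 1.85, 0.52, 0.97, -0.65])]
  PLACE 180 [(np.float64(0.49), [0.28, 0.89, 0.39, 1.49, -0.27, 1.35, -1.4]), (np.float64(0.35), [0.22, 0.79, 0.49, 1.47, -0.28, 1.49, -1.38])]
```

Run:
```python
from plan import *
p,r,s=cur()
pg,rg=grasp(np.radians(12))
solve(p,r,pg+[0,0,.05],rg,9)
```

```text
n 9 row [[0.01, -0.0, 0.021], [-0.001, -0.233, -0.001]] resid mm [ 1.2 -0.4  0.9] deg 0.03
 path [[0.401, 0.229, 0.325], [0.406, 0.231, 0.321], [0.411, 0.234, 0.317], [0.416, 0.237, 0.312], [0.421, 0.239, 0.308], [0.425, 0.242, 0.303], [0.429, 0.244, 0.298], [0.434, 0.246, 0.293], [0.438, 0.249, 0.288], [0.442, 0.251, 0.283]]
```

```bash
python3 -m handwheel '[[[0.01,0,0.021],[0,-0.233,0]],[[0.01,0,0.021],[0,-0.233,0]],[[0.01,0,0.021],[0,-0.233,0]],[[0.01,0,0.021],[0,-0.233,0]],[[0.01,0,0.021],[0,-0.233,0]],[[0.01,0,0.021],[0,-0.233,0]],[[0.01,0,0.021],[0,-0.233,0]],[[0.01,0,0.021],[0,-0.233,0]],[[0.01,0,0.021],[0,-0.233,0]],[[0,0,0],[0,0,0]]]' 1 40
python3 - <<'E'
from plan import *
from station import *
import cv2
from h import proj
p,r,s=cur(); print(s["joint_positions"].round(3),s["contact_force"])
pg,rg=grasp(np.radians(12))
print((p-pg-[0,0,.05]).round(4),np.degrees((r.inv()*rg).as_rotvec()))
solve(p,r,pg,rg,8)
o=[]
for n,(u,v) in (("side",(240,130)),("top",(165,200))):
    im,d=snapshot(n)
    q=proj(n,p+r.apply([0,0,.155]))[0]; print(n,q)
    im=im[max(0,v-60):v+60,u-80:u+80]; o.append(cv2.resize(im,(400,300),interpolation=2))
cv2.imwrite("pics/pre.png",np.hstack(o))
E
```

```text
time_s: 4.25
ee_pos: [0.442, 0.2519, 0.2819]
tool_rot: [0.963, 0.248, 0.1, -0.025]
contact_force: [-0.0, -0.6, 0.7]
width: 0.0851
[-1.062  0.408  0.571  2.139 -0.452  0.485 -1.234] [-0.04695536 -0.56290827  0.73887707]
[0.0016 0.0008 0.0003] [0.00592262 0.13164854 0.19714798]
n 8 row [[-0.005, -0.0, 0.02], [0.0, 0.002, 0.003]] resid mm [ 0.  -0.1  0.9] deg 0.01
 path [[0.442, 0.252, 0.282], [0.442, 0.252, 0.276], [0.442, 0.252, 0.27], [0.441, 0.252, 0.263], [0.441, 0.251, 0.257], [0.441, 0.251, 0.251], [0.441, 0.251, 0.245], [0.441, 0.251, 0.239], [0.44, 0.251, 0.233]]
side [236.71317665 128.923829  ]
top [159.50748518 199.80140945]
```

View pics/pre.png

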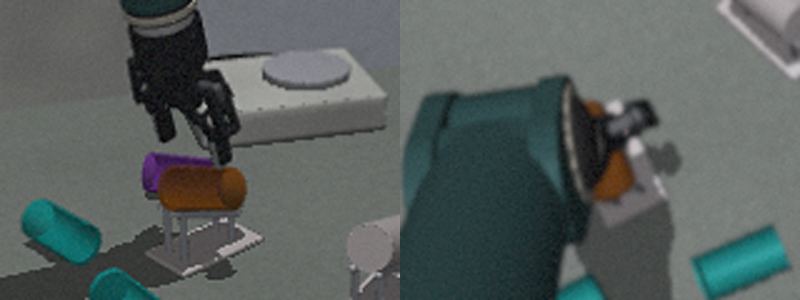

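The side view shows the open fingers centred over the amber beaker, near (236,129) in the full picture, with the purple one well behind it. Descending.

```bash
python3 -m handwheel '[[[-0.005,0,0.02],[0,0,0]],[[-0.005,0,0.02],[0,0,0]],[[-0.005,0,0.02],[0,0,0]],[[-0.005,0,0.02],[0,0,0]],[[-0.005,0,0.02],[0,0,0]],[[-0.005,0,0.02],[0,0,0]],[[-0.005,0,0.02],[0,0,0]],[[-0.005,0,0.02],[0,0,0]],[[0,0,0],[0,0,0]],[[0,0,0],[0,0,0]]]' 1 40
python3 -m handwheel '[[[0,0,0],[0,0,0]],[[0,0,0],[0,0,0]],[[0,0,0],[0,0,0]],[[0,0,0],[0,0,0]],[[0,0,0],[0,0,0]],[[0,0,0],[0,0,0]],[[0,0,0],[0,0,0]],[[0,0,0],[0,0,0]],[[0,0,0],[0,0,0]],[[0,0,0],[0,0,0]]]' 0 40
python3 - <<'E'
from plan import *
from station import *
import cv2
p,r,s=cur(); print(s["joint_positions"].round(3),s["contact_force"],s["width"])
pg,rg=grasp(np.radians(12)); print((p-pg).round(4))
im,d=snapshot("side"); cv2.imwrite("pics/g.png",cv2.resize(im[80:200,160:320],(800,600),interpolation=2))
E
```

```text
time_s: 5.6
ee_pos: [0.4402, 0.2508, 0.2331]
tool_rot: [0.963, 0.248, 0.101, -0.026]
contact_force: [-0.3, -1.8, -0.6]
width: 0.0851
time_s: 6.85
ee_pos: [0.4402, 0.2509, 0.2333]
tool_rot: [0.963, 0.248, 0.101, -0.026]
contact_force: [-1.6, -0.7, 6.5]
width: 0.0501
[-0.969  0.488  0.461  2.159 -0.552  0.378 -1.145] [-1.60072737 -0.70814898  6.54717079] 0.05008578966851475
[-0.0001 -0.0001  0.0017]
```

View pics/g.png

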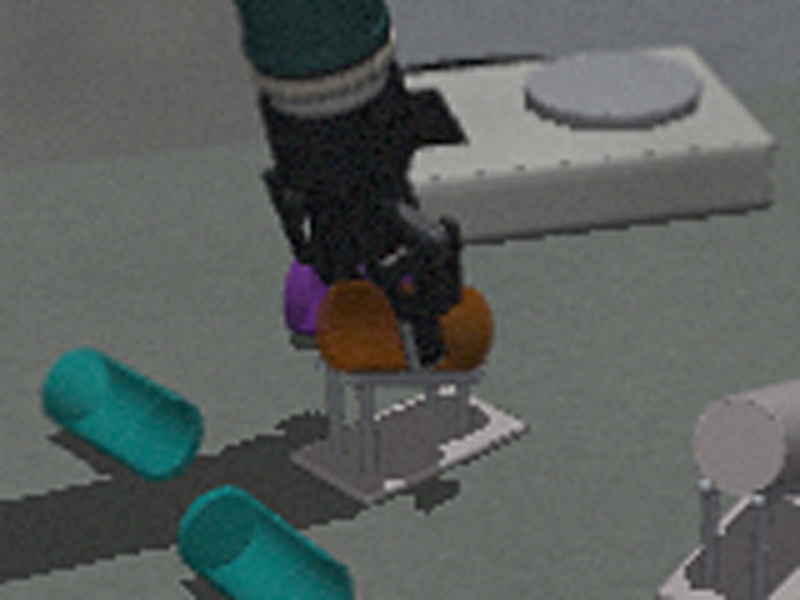

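```bash
python3 -m handwheel '[[[0.006,0,-0.026],[0,0,0]],[[0.011,0,-0.052],[0,0,0]],[[0.011,0,-0.052],[0,0,0]],[[0.011,0,-0.052],[0,0,0]],[[0.011,0,-0.052],[0,0,0]],[[0.011,0,-0.052],[0,0,0]],[[0.011,0,-0.052],[0,0,0]],[[0.011,0,-0.052],[0,0,0]],[[0.011,0,-0.052],[0,0,0]],[[0.006,0,-0.026],[0,0,0]]]' 0 40
cat > t2.py <<'E'
from plan import *
from station import *
from h import *
from fit import sdf
p,r,s=cur(); print(s["joint_positions"].round(3),s["contact_force"],s["width"])
P=[]
for n in ("side","top"):
    im,d=snapshot(n); cv2.imwrite(f"pics/l_{n}.png",im)
    h_=cv2.cvtColor(im,cv2.COLOR_BGR2HSV); m=(h_[...,0]>3)&(h_[...,0]<18)&(h_[...,1]>150)&(h_[...,2]>50)
    q,u,v=cloud(n,d,m); q=q[np.linalg.norm(q-(p+r.apply([0,0,.155])),axis=1)<.1]; print(n,len(q)); P.append(q)
D=np.vstack(P)
f=lambda x:sdf(D,x[:3],x[3],x[4])
q=least_squares(f,np.r_[p+r.apply([0,0,.153])+.013*a,Y,T],loss="soft_l1",f_scale=.002).x
print("fit",q[:3].round(4),np.degrees(q[3:]).round(1))
ax=np.array([np.cos(q[3])*np.cos(q[4]),np.sin(q[3])*np.cos(q[4]),-np.sin(q[4])])
at=r.inv().apply(ax); ct=r.inv().apply(q[:3]-p); print("axis in tool",at.round(4),"centre in tool",ct.round(4),"bottom in tool",(ct-.045*at).round(4), "lam",np.degrees(np.arctan2(at[2],at[0])))
E
python3 t2.py; python3 -c "
import cv2,numpy as np;cv2.imwrite('pics/lift.png',cv2.resize(cv2.imread('pics/l_side.png')[40:190,150:350],(800,600),interpolation=2))"
```

```text
time_s: 8.15
ee_pos: [0.4405, 0.2511, 0.3778]
tool_rot: [0.963, 0.248, 0.101, -0.026]
contact_force: [-0.4, 0.0, -1.3]
width: 0.0499
[-1.214  0.244  0.726  2.078 -0.252  0.683 -1.407] [-0.41533755  0.03317481 -1.34462529] 0.04993796441242479
side 414
top 163
fit [0.4796 0.2726 0.2218] [27.6 20.5]
axis in tool [0.8434 0.0213 0.5369] centre in tool [1.110e-02 1.000e-04 1.618e-01] bottom in tool [-0.0268 -0.0009  0.1377] lam 32.48072414796938
```

View pics/lift.png

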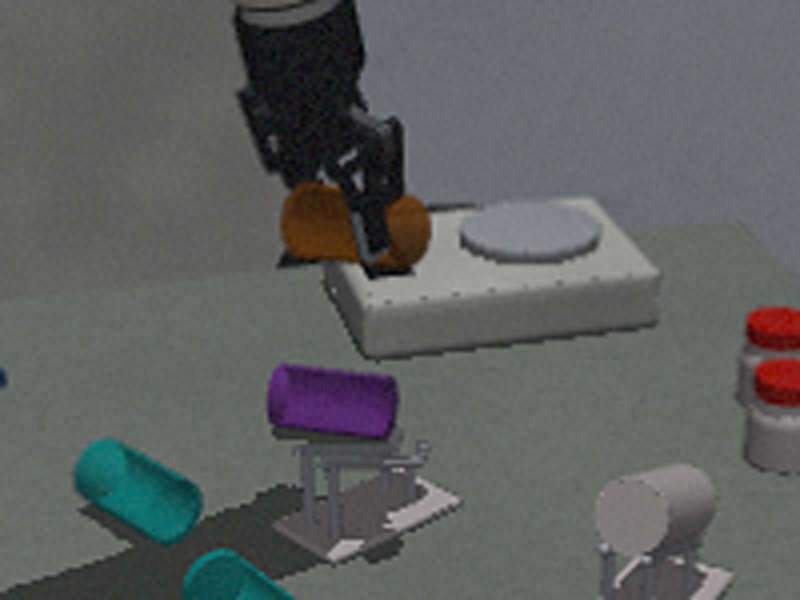

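```bash
cat > t3.py <<'E'
from ik import *
from plan import *
p,r,s=cur()
LAM=np.radians(32.3); ct=np.array([.011,0,.1605]); at=np.array([np.cos(LAM),0,np.sin(LAM)])
peg=np.array([.4705,-.3135,0]);az=np.arctan2(peg[1],peg[0])
def place(hd,zc):
    t=az+np.radians(hd); hz=np.array([np.cos(t),np.sin(t),0])
    z=np.cos(LAM)*hz-np.sin(LAM)*up; x=-hz*np.sin(LAM)-up*np.cos(LAM); rr=mk(z,x)
    return np.r_[peg[:2],zc]-rr.apply(ct), rr
if __name__=="__main__":
  for hd in (-45,-60,-75,-90):
    P,rr=place(hd,.17); b=ik(P,rr,s["joint_positions"]); b2=ik(place(hd,.057)[0],rr,s["joint_positions"])
    print(hd,P.round(3),np.degrees((r.inv()*rr).magnitude()).round(0),b and (b[1],b[0].round(2)),b2 and (b2[1],b2[0].round(2)))
    n=20; x=solve(p,r,P,rr,n)
    pp,rc=p,r; q=s["joint_positions"]; 
    for k in range(n):
        pp=pp+rc.apply(x[:3]*.3); rc=rc*R.from_rotvec(x[3:]*.15)
        B=pp+rc.apply(ct); lowest=min((B+rc.apply(at)*.045)[2],(B-rc.apply(at)*.045)[2])-.025
        bb=ik(pp,rc,q,tries=1); 
        if bb: dq=bb[0]-q; q=bb[0]
        if k%4==3 : print("   ",k,B.round(3),round(lowest,3),None if bb is None else (round(bb[1],2),abs(dq*8).max().round(2)))
E
python3 t3.py
```

```text
-45 [ 0.445 -0.186  0.265] 97.0 (np.float64(0.18042628676171102), array([-0.28,  0.52,  0.38,  2.26,  1.54,  0.77, -1.14])) (np.float64(0.2103201670056558), array([-0.26,  0.8 ,  0.35,  2.23,  1.72,  0.74, -1.5 ]))
n 20 row [[-0.06, 0.03, 0.049], [-0.173, -0.348, -0.41]] resid mm [-1.5 -1.2  2.5] deg 0.07
 path [[0.441, 0.251, 0.377], [0.41, 0.183, 0.312], [0.39, 0.096, 0.268], [0.387, -0.001, 0.247], [0.404, -0.098, 0.248], [0.443, -0.187, 0.268]]
    3 [0.43  0.174 0.153] 0.103 (np.float64(0.28), np.float64(0.55))
    7 [0.399 0.053 0.113] 0.055 (np.float64(0.19), np.float64(0.99))
    11 [ 0.393 -0.077  0.105] 0.041 (np.float64(0.13), np.float64(0.87))
    15 [ 0.416 -0.204  0.127] 0.058 (np.float64(0.13), np.float64(0.81))
    19 [ 0.469 -0.315  0.173] 0.103 (np.float64(0.18), np.float64(0.71))
-60 [ 0.479 -0.184  0.265] 88.0 (np.float64(0.33979028170418335), array([-0.4 ,  0.62,  0.52,  2.1 ,  1.1 ,  0.83, -0.94])) (np.float64(0.3667242034500737), array([-0.37,  0.87,  0.47,  2.07,  1.17,  0.72, -1.18]))
n 20 row [[-0.05, 0.043, 0.046], [-0.138, -0.369, -0.326]] resid mm [-2.  -
[... 1437 characters left out ...]
 1.13, -0.7 ])) (np.float64(0.7026343080094726), array([-0.23,  0.96,  0.42,  1.74,  0.62,  1.09, -0.94]))
n 20 row [[-0.03, 0.067, 0.037], [-0.066, -0.397, -0.156]] resid mm [ 0.5 -3.1 -1.2] deg 0.1
 path [[0.441, 0.251, 0.377], [0.456, 0.166, 0.331], [0.472, 0.075, 0.296], [0.49, -0.019, 0.273], [0.513, -0.115, 0.263], [0.543, -0.209, 0.264]]
    3 [0.465 0.163 0.17 ] 0.12 (np.float64(0.39), np.float64(0.44))
    7 [0.453 0.045 0.139] 0.08 (np.float64(0.42), np.float64(0.35))
    11 [ 0.448 -0.077  0.129] 0.064 (np.float64(0.48), np.float64(0.3))
    15 [ 0.453 -0.199  0.14 ] 0.071 (np.float64(0.56), np.float64(0.32))
    19 [ 0.471 -0.316  0.169] 0.099 (np.float64(0.68), np.float64(0.32))
```

Run:
```python
from t3 import *
P,rr=place(-70,.25); x=solve(p,r,P,rr,20)
pp,rc=p,r
for k in range(20):
    pp=pp+rc.apply(x[:3]*.3); rc=rc*R.from_rotvec(x[3:]*.15); B=pp+rc.apply(ct)
    if k%3==0: print(B.round(3),round(min((B+rc.apply(at)*.045)[2],(B-rc.apply(at)*.045)[2])-.025,3))
```

```text
n 20 row [[-0.048, 0.054, 0.03], [-0.114, -0.381, -0.27]] resid mm [ 1.3 -1.3  0.4] deg 0.04
 path [[0.441, 0.251, 0.377], [0.431, 0.167, 0.337], [0.43, 0.076, 0.315], [0.44, -0.017, 0.31], [0.464, -0.107, 0.322], [0.502, -0.189, 0.345]]
[0.47  0.246 0.209] 0.166
[0.445 0.161 0.177] 0.127
[0.427 0.07  0.161] 0.104
[ 0.417 -0.024  0.16 ] 0.098
[ 0.419 -0.117  0.173] 0.107
[ 0.433 -0.207  0.199] 0.131
[ 0.46  -0.289  0.236] 0.166
```

```bash
python3 -m handwheel '[[[-0.048,0.054,0.03],[-0.114,-0.381,-0.27]],[[-0.048,0.054,0.03],[-0.114,-0.381,-0.27]],[[-0.048,0.054,0.03],[-0.114,-0.381,-0.27]],[[-0.048,0.054,0.03],[-0.114,-0.381,-0.27]],[[-0.048,0.054,0.03],[-0.114,-0.381,-0.27]],[[-0.048,0.054,0.03],[-0.114,-0.381,-0.27]],[[-0.048,0.054,0.03],[-0.114,-0.381,-0.27]],[[-0.048,0.054,0.03],[-0.114,-0.381,-0.27]],[[-0.048,0.054,0.03],[-0.114,-0.381,-0.27]],[[-0.048,0.054,0.03],[-0.114,-0.381,-0.27]]]' 0 40
python3 - <<'E'
from t3 import *
P,rr=place(-70,.25); print(s["joint_positions"].round(3)); x=solve(p,r,P,rr,10)
E
```

```text
time_s: 9.5
ee_pos: [0.4328, 0.0286, 0.3094]
tool_rot: [0.882, 0.422, -0.15, 0.146]
contact_force: [0.0, 0.2, -1.1]
width: 0.0493
[-0.933  0.391  0.82   2.183  0.117  0.888 -0.885]
n 10 row [[-0.048, 0.053, 0.03], [-0.114, -0.378, -0.268]] resid mm [-1.8 -0.9 -0.7] deg 0.05
 path [[0.433, 0.029, 0.309], [0.439, -0.017, 0.309], [0.448, -0.063, 0.313], [0.462, -0.107, 0.321], [0.479, -0.149, 0.331], [0.499, -0.188, 0.344]]
```

```bash
python3 -m handwheel '[[[-0.048,0.053,0.03],[-0.114,-0.378,-0.268]],[[-0.048,0.053,0.03],[-0.114,-0.378,-0.268]],[[-0.048,0.053,0.03],[-0.114,-0.378,-0.268]],[[-0.048,0.053,0.03],[-0.114,-0.378,-0.268]],[[-0.048,0.053,0.03],[-0.114,-0.378,-0.268]],[[-0.048,0.053,0.03],[-0.114,-0.378,-0.268]],[[-0.048,0.053,0.03],[-0.114,-0.378,-0.268]],[[-0.048,0.053,0.03],[-0.114,-0.378,-0.268]],[[-0.048,0.053,0.03],[-0.114,-0.378,-0.268]],[[-0.048,0.053,0.03],[-0.114,-0.378,-0.268]]]' 0 40
cat > t4.py <<'E'
from t3 import *
from station import *
from h import *
import sys
print(s["joint_positions"].round(3),s["width"])
B=p+r.apply(ct); print("expected centre",B.round(4),"axis",r.apply(at).round(3))
def csdf(P,c,ax):
    ax=ax/np.linalg.norm(ax); q=P-c; s_=q@ax; rr=np.linalg.norm(q-s_[:,None]*ax,axis=1); dr=rr-.025; ds=abs(s_)-.045
    return np.where((dr<0)&(ds<0),np.maximum(dr,ds),np.hypot(np.maximum(dr,0),np.maximum(ds,0)))
PP=[]
for n in ("side","top"):
    im,d=snapshot(n); cv2.imwrite(f"pics/{sys.argv[1]}_{n}.png",im)
    h_=cv2.cvtColor(im,cv2.COLOR_BGR2HSV); m=(h_[...,0]>3)&(h_[...,0]<18)&(h_[...,1]>150)&(h_[...,2]>40)
    q,u,v=cloud(n,d,m); q=q[np.linalg.norm(q-B,axis=1)<.08]; print(n,len(q)); PP.append(q)
    if len(q)<40: continue
    f=lambda x:csdf(q,x[:3],np.r_[x[3:],-1])
    x=least_squares(f,np.r_[B,0,0],loss="soft_l1",f_scale=.002).x
    print(n,"centre",x[:3].round(4),"tilt xy deg",np.degrees(x[3:]).round(1))
a_=[cv2.imread(f"pics/{sys.argv[1]}_{n}.png") for n in("side","top")]
cv2.imwrite(f"pics/{sys.argv[1]}.png",np.hstack([cv2.resize(a_[0][180:360,220:400],(400,400),interpolation=2),cv2.resize(a_[1][120:270,310:460],(400,400),interpolation=2)]))
E
python3 t4.py hov
```

```text
time_s: 10.75
ee_pos: [0.4994, -0.1882, 0.3441]
tool_rot: [0.689, 0.541, -0.379, 0.298]
contact_force: [0.5, -0.2, -0.2]
width: 0.0496
[-0.668  0.637  0.988  2.034  0.663  0.862 -0.493] 0.049554369348067256
expected centre [ 0.4688 -0.3142  0.2489] axis [ 0.001  0.001 -1.   ]
side 1713
side centre [ 0.4702 -0.3156  0.248 ] tilt xy deg [ 0.7 -0. ]
top 510
top centre [ 0.4694 -0.3175  0.2492] tilt xy deg [0.4 0.3]
```

View pics/hov.png

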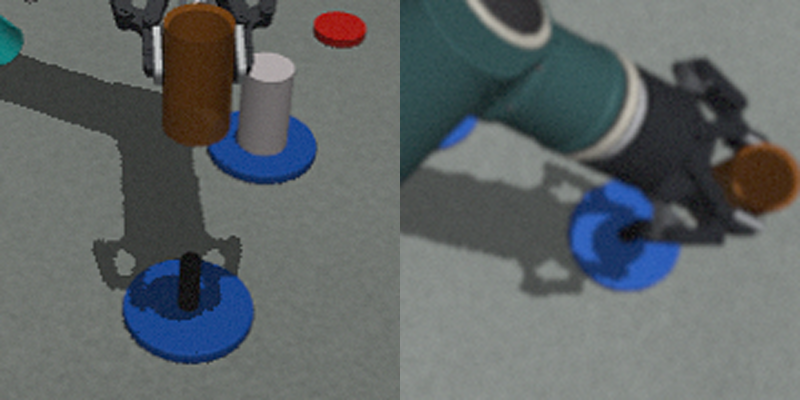

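The beaker hangs upright over the peg, but its top end looks ring-like in both views. Before lowering I'll check by depth that the closed bottom is on top.

Run:
```python
from h import *
from station import *
B=np.array([.4698,-.3160,.249])
for n in("side","top"):
    im,d=snapshot(n); P,u,v=cloud(n,d)
    k=(np.hypot(P[:,0]-B[0],P[:,1]-B[1])<.017)&(P[:,2]>.15)&(P[:,2]<.33)
    print(n,k.sum(),np.percentile(P[k,2],[5,50,95]).round(4))
    cv2.imwrite(f"pics/z_{n}.png",cv2.resize(np.clip(im[170:250,285:345] if n=="side" else im[165:215,425:475],0,255),(480,480),interpolation=0))
a=cv2.imread("pics/z_side.png");b=cv2.imread("pics/z_top.png")
cv2.imwrite("pics/z.png",cv2.resize(np.clip(np.hstack([cv2.resize(a,(400,530)),cv2.resize(b,(400,530))]).astype(float)*1.6,0,255).astype(np.uint8),(800,530)))
```

```text
side 209 [0.2923 0.2933 0.2946]
top 247 [0.2905 0.2923 0.2948]
```

View pics/z.png

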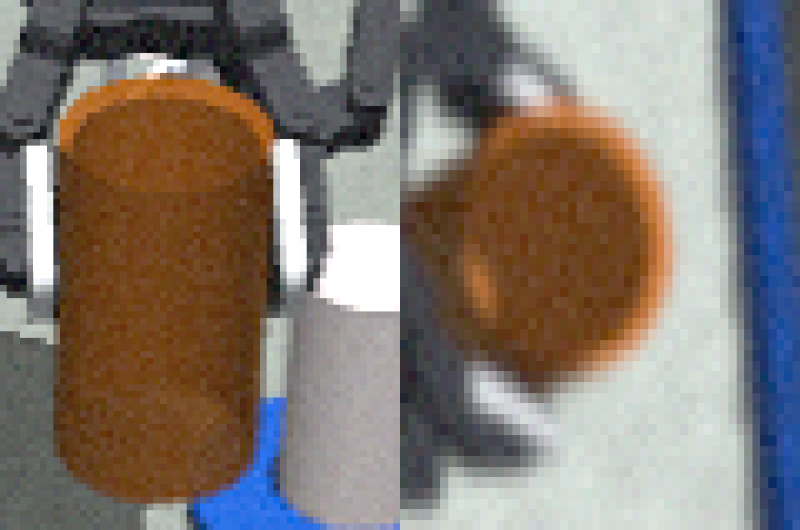

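Depth shows a flat disc at z = 0.293, so the closed bottom is on top and the mouth is down. It needs only a small shift in y. Lowering to just above the peg tip.

Run:
```python
from t3 import *
# desired: world shift
_,rr=place(-70,.25)
solve(p,r,p+[.001,.003,-.125],rr,10)
```

```text
n 10 row [[0.036, 0.0, 0.021], [-0.001, -0.002, -0.002]] resid mm [0.2 1.5 0.1] deg 0.03
 path [[0.499, -0.187, 0.344], [0.499, -0.187, 0.319], [0.499, -0.186, 0.294], [0.5, -0.185, 0.269], [0.5, -0.184, 0.244], [0.5, -0.183, 0.219]]
```

```bash
python3 -m handwheel '[[[0.036,0,0.021],[0,0,0]],[[0.036,0,0.021],[0,0,0]],[[0.036,0,0.021],[0,0,0]],[[0.036,0,0.021],[0,0,0]],[[0.036,0,0.021],[0,0,0]],[[0.036,0,0.021],[0,0,0]],[[0.036,0,0.021],[0,0,0]],[[0.036,0,0.021],[0,0,0]],[[0.036,0,0.021],[0,0,0]],[[0.036,0,0.021],[0,0,0]]]' 0 40
python3 t4.py hov2
```

```text
time_s: 12.2
ee_pos: [0.5007, -0.1831, 0.2188]
tool_rot: [0.69, 0.541, -0.378, 0.298]
contact_force: [0.0, -1.1, -0.2]
width: 0.0496
[-0.593  0.878  0.874  2.057  0.598  0.679 -0.646] 0.04964020717688929
expected centre [ 0.4702 -0.309   0.1234] axis [ 0.003  0.002 -1.   ]
side 1416
side centre [ 0.4715 -0.3098  0.122 ] tilt xy deg [0.5 0.5]
top 339
top centre [ 0.4696 -0.3095  0.1208] tilt xy deg [0.1 0.5]
```

View pics/hov2.png

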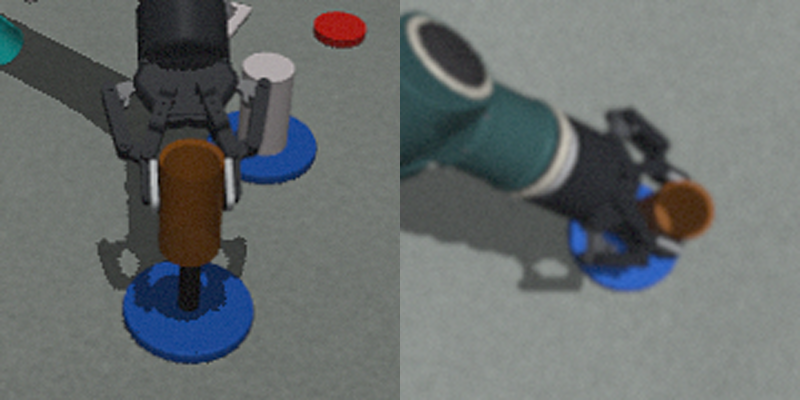

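Run:
```python
from t3 import *
_,rr=place(-70,.25)
solve(p,r,p+[0,-.004,-.057],rr,10)
```

```text
n 10 row [[0.015, 0.0, 0.011], [-0.0, -0.001, -0.001]] resid mm [-0.9  0.3  1.3] deg 0.06
 path [[0.5, -0.183, 0.218], [0.5, -0.184, 0.207], [0.5, -0.184, 0.196], [0.5, -0.185, 0.185], [0.5, -0.186, 0.174], [0.5, -0.187, 0.163]]
```

```bash
python3 -m handwheel '[[[0.015,0,0.011],[0,0,0]],[[0.015,0,0.011],[0,0,0]],[[0.015,0,0.011],[0,0,0]],[[0.015,0,0.011],[0,0,0]],[[0.015,0,0.011],[0,0,0]],[[0.015,0,0.011],[0,0,0]],[[0.015,0,0.011],[0,0,0]],[[0.015,0,0.011],[0,0,0]],[[0.015,0,0.011],[0,0,0]],[[0.015,0,0.011],[0,0,0]]]' 0 40
python3 t4.py hov3
```

```text
time_s: 13.55
ee_pos: [0.4999, -0.1868, 0.1636]
tool_rot: [0.69, 0.541, -0.378, 0.298]
contact_force: [-1.0, 0.5, -0.3]
width: 0.0494
[-0.562  0.991  0.83   2.046  0.577  0.605 -0.708] 0.04940654934446653
expected centre [ 0.4694 -0.3126  0.0682] axis [ 0.003  0.002 -1.   ]
side 1287
side centre [ 0.4704 -0.3134  0.0676] tilt xy deg [ 0.2 -0. ]
top 302
top centre [ 0.4682 -0.313   0.0664] tilt xy deg [0.8 1.5]
```

View pics/hov3.png

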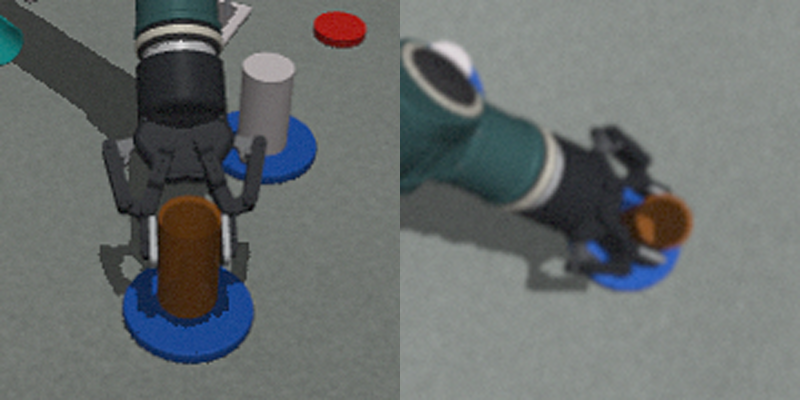

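```bash
python3 -m handwheel '[[[0.003,0,0.002],[0,0,0]],[[0.003,0,0.002],[0,0,0]],[[0.003,0,0.002],[0,0,0]],[[0.003,0,0.002],[0,0,0]],[[0.003,0,0.002],[0,0,0]],[[0.003,0,0.002],[0,0,0]],[[0.003,0,0.002],[0,0,0]],[[0.003,0,0.002],[0,0,0]],[[0,0,0],[0,0,0]],[[0,0,0],[0,0,0]]]' 0 40
python3 -m handwheel '[[[0.001,0,0.0006],[0,0,0]],[[0.001,0,0.0006],[0,0,0]],[[0.001,0,0.0006],[0,0,0]],[[0.001,0,0.0006],[0,0,0]],[[0,0,0],[0,0,0]],[[0,0,0],[0,0,0]],[[0,0,0],[0,0,0]],[[0,0,0],[0,0,0]],[[0,0,0],[0,0,0]],[[0,0,0],[0,0,0]]]' 0 40
python3 t4.py dn
```

```text
time_s: 14.9
ee_pos: [0.4999, -0.1869, 0.1553]
tool_rot: [0.69, 0.541, -0.378, 0.298]
contact_force: [0.5, 0.3, -1.0]
width: 0.0493
time_s: 16.15
ee_pos: [0.4999, -0.1869, 0.1539]
tool_rot: [0.69, 0.541, -0.378, 0.298]
contact_force: [-0.4, -0.6, -1.0]
width: 0.0496
[-0.557  1.01   0.823  2.043  0.572  0.594 -0.719] 0.0496287521604316
expected centre [ 0.4693 -0.3128  0.0585] axis [ 0.003  0.002 -1.   ]
side 1260
side centre [ 0.4704 -0.3136  0.0579] tilt xy deg [0.3 0.1]
top 292
top centre [ 0.4688 -0.314   0.0572] tilt xy deg [1.5 0.8]
```

No contact yet, about 1 mm to go. Stepping down gently.

```bash
python3 -m handwheel '[[[0.001,0,0.0006],[0,0,0]],[[0.001,0,0.0006],[0,0,0]],[[0.001,0,0.0006],[0,0,0]],[[0,0,0],[0,0,0]],[[0,0,0],[0,0,0]],[[0,0,0],[0,0,0]],[[0,0,0],[0,0,0]],[[0,0,0],[0,0,0]],[[0,0,0],[0,0,0]],[[0,0,0],[0,0,0]]]' 0 40
python3 -c "
from station import *;s=sense();print(s['contact_force'],s['ft_torque'])"
```

```text
time_s: 17.5
ee_pos: [0.4999, -0.187, 0.153]
tool_rot: [0.69, 0.541, -0.378, 0.298]
contact_force: [0.8, 1.1, 5.3]
width: 0.0495
[0.81532029 1.10296417 5.28839569] [ 0.2264439   0.1298385  -0.05752247]
```

```bash
python3 -m handwheel '[[[0,0,0],[0,0,0]],[[0,0,0],[0,0,0]],[[0,0,0],[0,0,0]],[[0,0,0],[0,0,0]],[[0,0,0],[0,0,0]],[[0,0,0],[0,0,0]],[[0,0,0],[0,0,0]],[[0,0,0],[0,0,0]],[[0,0,0],[0,0,0]],[[0,0,0],[0,0,0]]]' 1 40
python3 t4.py rel
```

```text
time_s: 18.75
ee_pos: [0.4999, -0.1869, 0.1529]
tool_rot: [0.69, 0.541, -0.378, 0.298]
contact_force: [0.6, -0.3, 0.2]
width: 0.0857
[-0.557  1.013  0.822  2.042  0.572  0.593 -0.72 ] 0.08566917421370289
expected centre [ 0.4693 -0.3127  0.0574] axis [ 0.003  0.002 -1.   ]
side 1262
side centre [ 0.471  -0.3134  0.0569] tilt xy deg [-0.4  0.2]
top 316
top centre [ 0.4691 -0.3138  0.0562] tilt xy deg [-0.7 -0.2]
```

View pics/rel.png

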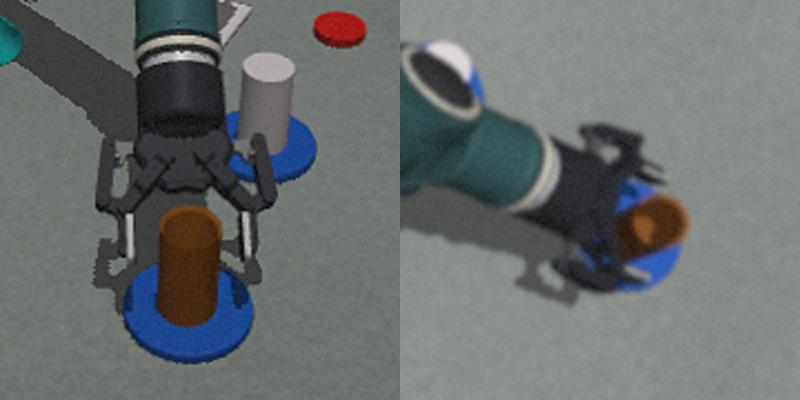

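```bash
python3 -m handwheel '[[[0,0,-0.02],[0,0,0]],[[0,0,-0.03],[0,0,0]],[[0,0,-0.03],[0,0,0]],[[0,0,-0.03],[0,0,0]],[[0,0,-0.03],[0,0,0]],[[0,0,-0.03],[0,0,0]],[[-0.02,0,-0.03],[0,0,0]],[[-0.04,0,-0.03],[0,0,0]],[[-0.05,0,-0.03],[0,0,0]],[[-0.05,0,-0.02],[0,0,0]]]' 1 40
python3 t4.py rel2; python3 -c "
import cv2,numpy as np
for n in('side','top'):pass
a=cv2.imread('pics/rel2_side.png');b=cv2.imread('pics/rel2_top.png');cv2.imwrite('pics/fin.png',cv2.resize(np.hstack([a,b]),(800,300)))"
```

```text
time_s: 20.1
ee_pos: [0.5104, -0.1434, 0.2399]
tool_rot: [0.69, 0.54, -0.378, 0.298]
contact_force: [0.4, 0.1, -0.1]
width: 0.0854
[-0.658  0.826  0.864  2.042  0.574  0.778 -0.638] 0.08543812923030004
expected centre [ 0.4798 -0.2692  0.1445] axis [ 0.004  0.002 -1.   ]
side 428
side centre [ 0.4715 -0.3153  0.1466] tilt xy deg [0.9 0.8]
top 298
top centre [ 0.47   -0.3109  0.1455] tilt xy deg [ 1.1 -4. ]
```

View pics/fin.png

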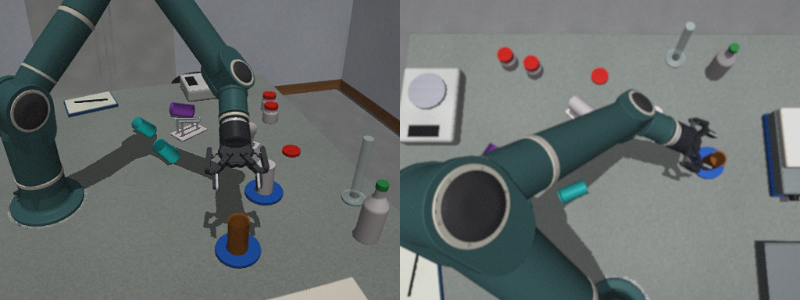

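View pics/rel2.png

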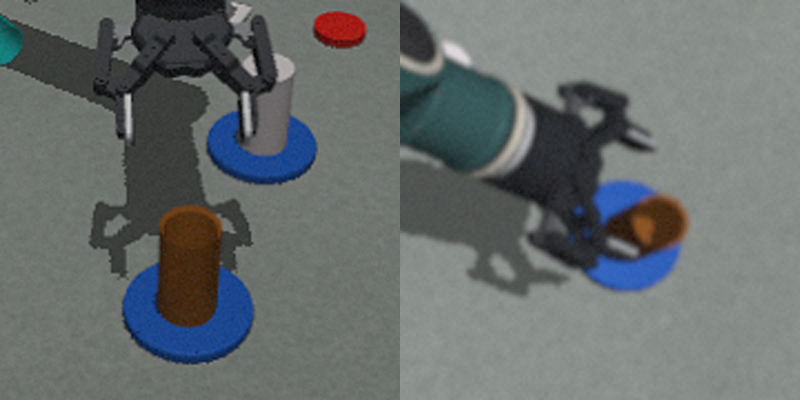

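Run:
```python
from h import *
from station import *
from scipy.optimize import least_squares
n="side"; im,d=snapshot(n)
h_=cv2.cvtColor(im,cv2.COLOR_BGR2HSV); m=(h_[...,0]>3)&(h_[...,0]<18)&(h_[...,1]>150)&(h_[...,2]>40)
B=np.array([.47,-.3135,.057]); q,_,_=cloud(n,d,m); q=q[np.linalg.norm(q-B,axis=1)<.07]
def f(x):
    ax=np.r_[x[3:],-1];ax/=np.linalg.norm(ax);w=q-x[:3];s=w@ax;r=np.linalg.norm(w-s[:,None]*ax,axis=1)-.025;t=abs(s)-.045
    return np.where((r<0)&(t<0),np.maximum(r,t),np.hypot(np.maximum(r,0),np.maximum(t,0)))
x=least_squares(f,np.r_[B,0,0],loss="soft_l1",f_scale=.002).x; print(len(q),x[:3].round(4),np.degrees(x[3:]).round(2))
s=sense(); print(s["time_s"],s["contact_force"],s["width"])
print(job_done())
```

```text
1248 [ 0.4711 -0.3136  0.0568] [-0.41  0.27]
20.25 [ 0.10186643  0.52607884 -0.54032713] 0.08531461684057419
the job is handed in; nothing more can be done
None
```

The amber beaker is mouth down over the free peg with its rim on the blue base. I let go, backed the gripper clear and handed the job in at about 20 s of the 38 s allowed.

**What I did:** I gripped it across its diameter, about 32 mm from the bottom, with the fingers leaning to the mouth. I then lifted it straight out of the cradle, turned it over, and lowered it until I felt about 5 N of contact.

**Last checks, after release:**
- **Beaker:** the side-camera fit puts its middle at (0.471, -0.314, 0.057). That is the height it should have with the rim on the base, and it tilts less than 0.5°.
- **Gripper:** open and about 45 mm above the beaker, with no force at the wrist beyond sensor noise.
- **White beakers:** I never touched either one. The dried one shows upright and in place, but the arm partly hid the cradled one in the last pictures.

**Checks that disagreed:**
- The two cameras differ by about 5 mm in y on where the peg stands. I used the average, well within the 13 mm of play.
- My first fits after backing off were wrong, because they started from the gripper's new position. The figures above are from a refit started at the peg, done with the side camera only.

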